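# Lid the cooler from the sloped lid rack

### The arm

A 6-joint arm with a two-finger parallel gripper is mounted at the origin on the work surface. World frame = base frame: x ahead of the robot, y to its left, z up, the work surface at z = 0. Lengths are in m, angles in degrees, forces in N, time in s.
With the tool pointing down it reaches from about 0.3 to 0.85 m from the base axis. Payload 5.4 kg.
Tool frame: the origin (TCP) lies midway between the tips of the shut fingers; the grasp point (between the pads) lies 19 mm behind it (env.hold_point_z is the distance from the TCP to the grasp point, in m); z points along the fingers, y is the line along which they close (so a half turn about z gives the same grasp; the last joint's range is limited). The gripper opens to 85 mm and grips with 20 to 120 N. Pads are 22 mm wide; open, the fingers measure 114 mm over their backs; the gripper's body (76 mm by 85 mm) begins 54 mm behind the grasp point. The pads swing forward as they close: fully open they stand 13 mm farther back than shut.
Start: joints at [-89.158, 9.076, 91.501, -0, 79.423, -12.038], TCP at [0.128, -0.561, 0.231] pointing down, gripper open.
Joint ranges: [-166.64, 166.64], [-54.1, 131.32], [10.49, 154.53], [-73.88, 253.88], [9.74, 151.15], [-171.62, 171.62]. Speed limits (degrees/s): [147.25, 147.25, 180, 180, 180, 180].

### API

Orientations are given as a 3x3 rotation matrix whose columns are the frame's x, y, z axes.
In Python, from rig import env, get_image, camera_params, order gives the robot as it stands. The module is installed in compiled form; this text tells all that it offers.
- The arm moves only by the tool jog_arm, never from a script. Its argument "motion" is a list of rows, each a list of 3 entries, a list of its own where there are three numbers: the shift along the tool's x, y, z scaled (see below), then the turn about the tool's z scaled (see below), then the finger opening in mm, from 0 to 85.4. In form: [[[x, y, z], spin, jaw], ...]. A call has 1 to 20 rows; each row is the pose to reach, as a shift and turn from the pose commanded when the call began, along the tool's axes at that moment; what a row does not reach only later rows make up. The controller multiplies each number of a shift by 20 cm and each number of a turn by pi/2 rad. A row lasts 1/12 s, in which the tool goes at most 41.7 mm and 7.16 degrees, less where a joint would pass 70% of its speed; a pose out of reach is approached as far as the arm can. A call with a number of a shift or a turn outside -1 to 1 is refused whole. A call with a gripper value outside its range is refused whole. The fingers move at their own pace and stop on an object; the grip force is fixed at half the most. Time passes only in rows, so rows that repeat a pose let the fingers close. It gives the time, the measured TCP pose, the force, the opening and the grip force at its end, in the units of the state.
- env.observe(): the state, without advancing time (a new reading comes with each control period).
- get_image(name): name is "scene" or "side" or "wrist"; returns the picture (384x512x3 uint8, blue, green, red); there is no depth.
- camera_params(name): a dict with "K" (3x3 intrinsics, pixels), "k1" (the pictures are not rectified: a ray, as slopes to the right and down, at radius r is drawn at 1 + k1 r^2 times it, then the intrinsics apply), "rvec" (rotation vector, rad) and "tvec" (3), from world to camera coordinates, as OpenCV has them. Camera axes: x right, y down, z forward; pixel columns grow to the right and rows downward; lengths in m; the calibration is good to about 2 mm. A picture is of the moment at which its call begins: read the wrist's pose just before it. camera_params takes no time and is no camera call; for the wrist camera it gives the pose at the moment of the call.
- order.hand_in(): hands the job in; it is judged then, once.
The state is a dict: "time": time; "q": joint angles; "qvel": joint speeds; "joint_torque": joint torques, N m; "tcp_pos": TCP position; "tcp_rot": TCP orientation; "force": force on the tool from outside, world axes, zero at the start; "ft_torque": the same for the moment, N m; "opening": finger opening in m; "grasp_force": force on a finger pad.
Only numpy, scipy, OpenCV 4.12 (cv2) and the standard library are available. Lean on these libraries where they do the work, as an engineer would, in place of code of your own. Each camera call takes 0.05 s, during which the arm holds its last target. There are 200 camera calls.

### The job

Take the blue lid out of the sloped lid rack, lay it down flat in the middle of the green mat with its white plug underneath, and let go of it. Then pick it up again and close the blue cooler box with it, plug in the opening and lid fully down all round. Leave the other two lids in their places in the rack and do not disturb the bottle and the flask.

Things in the scene. Friction and masses are not known exactly. Their poses are not given: they have to be found in the camera images.
- lid_blue: Blue lid, 90 g: slab 60 (x) x 110 (y) x 8; white plug 30 x 80 x 6 centred under it. Origin: centre of the plug's underside, z to the blue top (plug z 0-6, slab 6-14). Starts in any bay on a long side, leaning 25 deg from vertical, plug facing the robot and down; upper edge (x=-30) nearer the robot, 71 above the bench, free to pinch across the 8; x points down the slab.
- lid_orange: Orange lid like the blue one, standing in another bay in the same way; to be left there.
- lid_green: Green lid like the blue one, standing in another bay in the same way; to be left there.
- rack: White and grey rack, fixed, 388 (y) x 75 (x), 58 high, three bays 124 wide, 128 apart along y. Origin on the bench under the middle bay; a lid's origin in its bay is at rack (0, -128 or 0 or 128, 38). The leaning panel covers the lower 38 of a lid's 60 on the plug side, a lip the lowest 12 on the other; the upper 20 are free on both sides.
- mat: Light green fixed mat, 170 (x) x 180 (y) x 4 thick. Origin at the centre of its underside, on the bench.
- cooler: Blue open thick-walled box, fixed, outside 56 (x) x 106 (y) x 45 high; opening 35 (x) x 85 (y), centred, 15 free depth above the vial caps inside. Origin: centre of its underside, on the bench. With the lid home (either way round) the slab rests on the rim and overhangs 2 all round; the lid's origin is then 39 above the bench.
- amber_bottle: Amber bottle with black cap, 60 diameter, 130 high, standing beside the rack; bystander. Origin at the centre of its underside.
- flask: Pale conical flask, 80 diameter, 110 high, standing at the other side of the rack; bystander. Origin at the centre of its underside.
Not all that is in view belongs to the job. There is more than one size of the mat; the one meant has the size given above. Of the things that look like the cooler, take the one that is farthest from the robot's base at the start.

How it is judged:
By the outcome, as a careful person would: the job done as asked, in the order asked, and still so for the second after the job is handed in, with the robot touching nothing.
It also fails if it takes over 67 s, if anything falls off the work surface, if the arm or the gripper's body presses on something with over 40 N, if the wrist force passes 120 N, or if a joint passes its speed limit or range.

## Working session

There is one attempt and no reset: what is moved stays moved. The work goes in short steps, Python scripts to look and compute and a tool call to move; the robot and the scene stay as the last step left them, time stands still between calls to the robot, and variables do not carry over. Pictures are saved under pics/ and viewed, at most 10 in all, crops included, and the job is handed in when it is done.

Besides the shell and the picture viewer there is one more tool, called after "Call:" by a JSON object that holds its "op" and its "data". jog_arm: Moves the arm, as the interface text tells. Shifts and turns lie within -1 to 1; 1 stands for 20 cm of shift or pi/2 rad of turn. Its arguments: {"type":"object","properties":{"motion":{"type":"array"}},"required":["motion"]}

```bash
mkdir -p pics; python3 - <<'E'
from rig import env,get_image,camera_params
import cv2,numpy as np
s=env.observe();print(s['time'],s['tcp_pos'],s['tcp_rot'],s['opening'],env.hold_point_z)
for n in("scene","side","wrist"):
    p=camera_params(n);print(n,p)
    im=get_image(n);cv2.imwrite(f"pics/{n}0.png",im)
a=cv2.imread("pics/scene0.png");b=cv2.imread("pics/side0.png")
E
```

```text
0.0 [ 0.12814703 -0.55991364  0.23030827] [[ 9.74827730e-01  2.22959402e-01 -4.09358405e-05]
 [ 2.22959073e-01 -9.74825939e-01  1.90792483e-03]
 [ 3.85484461e-04 -1.86902505e-03 -9.99998179e-01]] 0.08538016726136825 0.0187
scene {'K': array([[445.43826353,   0.        , 251.34313365],
       [  0.        , 445.43826353, 196.52958688],
       [  0.        ,   0.        ,   1.        ]]), 'k1': -0.1589081884361693, 'rvec': array([ 2.10351044,  0.99876065, -0.44558182]), 'tvec': array([-0.31849703, -0.18611493,  1.5283395 ])}
side {'K': array([[364.34241057,   0.        , 252.39676513],
       [  0.        , 364.34241057, 193.30859704],
       [  0.        ,   0.        ,   1.        ]]), 'k1': -0.024987993277063275, 'rvec': array([ 2.14132216, -0.13009265,  0.04961078]), 'tvec': array([-0.48967564,  0.08865568,  0.81977996])}
wrist {'K': array([[287.37224851,   0.        , 252.84104544],
       [  0.        , 287.37224851, 197.83711362],
       [  0.        ,   0.        ,   1.        ]]), 'k1': -0.001886263205609416, 'rvec': array([-2.2849212 ,  1.82200665,  0.24808202]), 'tvec': array([-0.57424411, -0.03308384,  0.37873405])}
```

View pics/scene0.png

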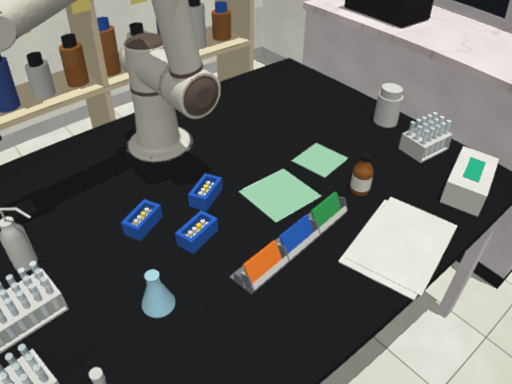

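View pics/side0.png

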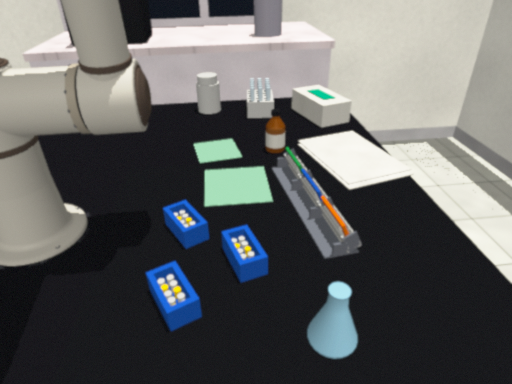

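Candidates seen: the coolers are at scene (143,219), (207,190) and (197,231), and the mats at (280,194) (large) and (320,159) (small). The blue lid is in the middle bay at (297,233), with orange at (263,262) and green at (326,208). Next I'll take enlarged crops to read corners.

```bash
python3 - <<'E'
import cv2
def crop(n,x0,y0,x1,y1,f,o):
    a=cv2.resize(cv2.imread(f"pics/{n}0.png")[y0:y1,x0:x1],None,fx=f,fy=f,interpolation=cv2.INTER_CUBIC)
    for x in range(-(-x0//10)*10,x1,10):
        cv2.line(a,((x-x0)*f,0),((x-x0)*f,12 if x%50 else 25),(0,255,255),1)
        if x%20==0: cv2.putText(a,str(x),((x-x0)*f+2,12),0,.4,(0,255,255),1)
    for y in range(-(-y0//10)*10,y1,10):
        cv2.line(a,(0,(y-y0)*f),(12,(y-y0)*f),(0,255,255),1)
        if y%20==0: cv2.putText(a,str(y),(2,(y-y0)*f-2),0,.4,(0,255,255),1)
    cv2.imwrite(o,a)
crop("scene",170,165,355,295,4,"pics/sc.png")
crop("side",195,140,365,285,4,"pics/si.png")
E
```

```text
(no output)
```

View pics/sc.png

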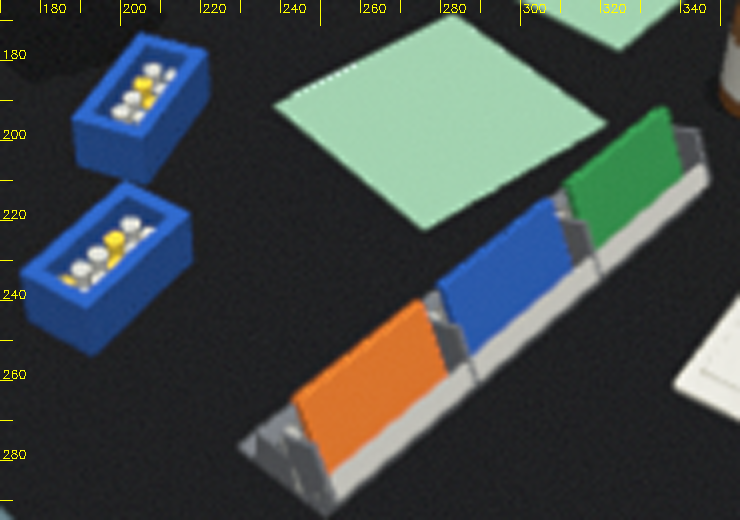

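View pics/si.png

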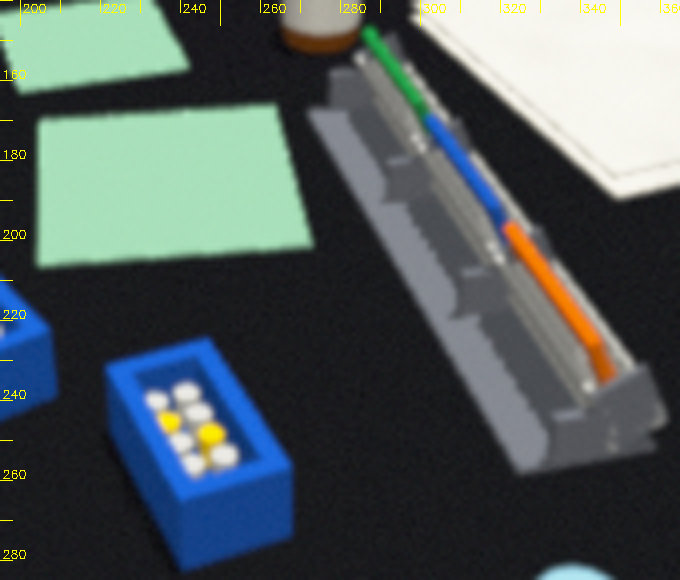

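The crops read clearly. The cooler at scene (197,231) has its rim corners at about (175,233), (201,210), (217,218) and (191,242). The blue lid's upper edge runs (279,236)–(307,214). Next I'll triangulate and fit.

```bash
cat > h.py <<'E'
import numpy as np,cv2
from rig import env,get_image,camera_params
from scipy.optimize import least_squares
def load(n):
    p=camera_params(n);return p['K'],p['k1'],cv2.Rodrigues(p['rvec'])[0],np.array(p['tvec'])
def proj(c,P):
    K,k1,R,t=c;q=np.atleast_2d(P)@R.T+t;s=q[:,:2]/q[:,2:];s=s*(1+k1*(s**2).sum(1,keepdims=True))
    return s*[K[0,0],K[1,1]]+K[:2,2]
def plane(c,uv,z):
    f=lambda p:(proj(c,[p[0],p[1],z])[0]-uv)
    K,k1,R,t=c;x=cv2.undistortPoints(np.array([[uv]],float),K,np.array([k1,0,0,0.]))[0,0]
    d=R.T@np.r_[x,1];o=-R.T@t;return (o+d*(z-o[2])/d[2])
def tri(cs,uvs):
    r=least_squares(lambda p:np.concatenate([proj(c,p)[0]-u for c,u in zip(cs,uvs)]),[.4,0,.05]);return r.x,np.abs(r.fun).max()
E
python3 - <<'E'
from h import *
S,D=load("scene"),load("side")
cs=lambda L:(np.array(L,float)+.5)/4-.5+[170,165]
cd=lambda L:(np.array(L,float)+.5)/4-.5+[195,140]
for u in((143,215),(207,186),(198,226)):
    p=plane(S,u,.045);print("cooler cand",p.round(3),np.hypot(*p[:2]).round(3))
for u in((187,217),(245,243),(173,286)):
    print(" side",plane(D,u,.045).round(3))
# blue lid upper edge (ends)
# correspondences: scene left end = near flask/orange; side lower end
co_s=cs([(20,273),(126,180),(191,213),(87,308)]);co_d=cd([(106,366),(210,338),(292,462),(180,498)])
ma_s=cs([(273,106),(453,14),(608,123),(424,231)]);ma_d=cd([(38,119),(276,103),(314,246),(37,267)])
def match(A,B,z):
    pa=np.array([plane(S,u,z) for u in A]);pb=np.array([plane(D,u,z) for u in B])
    idx=[np.argmin(np.linalg.norm(pb-p,axis=1)) for p in pa]
    for p,i,u in zip(pa,idx,A):
        x,e=tri((S,D),(u,B[i]));print("  tri",x.round(4),round(e,2),i)
    return pa,B[idx]
def fit(A,B,z,a,b):
    pa,Bm=match(A,B,z)
    c0=pa.mean(0)[:2];best=None
    for th in np.deg2rad(range(-90,90,30)):
      for order in ([0,1,2,3],[3,2,1,0],[1,2,3,0],[0,3,2,1]):
        def f(p):
            c,s=np.cos(p[2]),np.sin(p[2]);L=np.array([(-a,-b),(-a,b),(a,b),(a,-b)])[order]/2
            P=np.c_[L@np.array([[c,s],[-s,c]])+p[:2],np.full(4,z)]
            return np.r_[(proj(S,P)-A).ravel(),(proj(D,P)-Bm).ravel()]
        r=least_squares(f,[*c0,th])
        if best is None or r.cost<best.cost:best=r
    print("fit",best.x[:2].round(4),(np.rad2deg(best.x[2])).round(2),"rms px",np.sqrt(np.mean(best.fun**2)).round(2))
print("cooler");fit(co_s,co_d,.045,.056,.106)
print("mat");fit(ma_s,ma_d,.004,.170,.180)
print("lids ends")
for n,a,b in(("blueL",(437,284),(506,215)),("blueR",(549,197),(431,117)),("orL",(294,396),(606,340)),("orR",(419,298),(511,225)),("grL",(566,185),(424,106)),("grR",(666,107),(372,30))):
    x,e=tri((S,D),(cs(a),cd(b)));print(n,x.round(4),round(e,2))
# rack front lip bottom corners / scene on bench z=0
for u in((337,512),(708,180)):print("rack far bottom corner",plane(S,cs(u),0).round(4))
for u in((308,110),(520,472)):print("rack near bottom corner",plane(D,cd(u),0).round(4))
E
```

```text
cooler cand [ 0.334 -0.24   0.045] 0.412
cooler cand [ 0.343 -0.035  0.045] 0.345
cooler cand [ 0.462 -0.148  0.045] 0.485
 side [ 0.346 -0.048  0.045]
 side [ 0.462 -0.149  0.045]
 side [ 0.33  -0.245  0.045]
cooler
  tri [ 0.4468 -0.2097  0.048 ] 0.29 3
  tri [ 0.4171 -0.1071  0.0463] 0.3 0
  tri [ 0.4718 -0.0924  0.0474] 0.29 1
  tri [ 0.5002 -0.1936  0.0488] 0.24 2
fit [ 0.4585 -0.1488] 16.06 rms px 0.51
mat
  tri [0.3786 0.049  0.0033] 0.27 3
  tri [0.3804 0.2296 0.0059] 0.19 0
  tri [0.5517 0.2285 0.0067] 0.04 1
  tri [0.5498 0.0473 0.0043] 0.25 2
fit [0.4649 0.1392] -0.35 rms px 0.41
lids ends
blueL [ 0.6429 -0.03    0.0718] 1.8
blueR [0.6277 0.0831 0.0709] 0.63
orL [ 0.6587 -0.1548  0.0762] 1.05
orR [ 0.6429 -0.0441  0.0722] 0.81
grL [0.6268 0.0997 0.0703] 0.86
grR [0.6151 0.2099 0.0714] 0.72
rack far bottom corner [ 0.6928 -0.1489  0.    ]
rack far bottom corner [0.6367 0.2457 0.    ]
rack near bottom corner [0.5749 0.2271 0.    ]
rack near bottom corner [ 0.6218 -0.163   0.    ]
```

Target cooler is (0.4585,-0.149), yaw 16°, distance 0.485 (the farthest). The large mat (170x180) is at (0.465,0.139). The blue lid's upper edge centre is ≈(0.635,0.027,0.071), rack yaw ≈6.8°. All of these match the given sizes and heights. I'll start moving towards the rack.

Call:
{"op": "jog_arm", "data": {"motion": [[[0.98, -0.78, 0], -0.31, 60], [[0.98, -0.78, 0], -0.31, 60], [[0.98, -0.78, 0], -0.31, 60], [[0.98, -0.78, 0], -0.31, 60], [[0.98, -0.78, 0], -0.31, 60], [[0.98, -0.78, 0], -0.31, 60], [[0.98, -0.78, 0], -0.31, 60]]}}

```text
time: 0.73
tcp_pos: [0.2878, -0.3595, 0.2309]
tcp_rot: [[0.753, 0.658, 0.002], [0.658, -0.753, 0.003], [0.003, -0.001, -1.0]]
force: [0.4, -0.9, -0.6]
opening: 0.0598
grasp_force: 0.0
```

```bash
cat > go.py <<'E'
import sys
from h import *
def go(x,y,z,yaw=None):
    "yaw: world angle (deg) of tool y"
    s=env.observe();R=s['tcp_rot'];p=s['tcp_pos']
    d=(np.array([x,y,z])-p)@R/.2
    cy=np.degrees(np.arctan2(R[1,1],R[0,1]))
    sp=None if yaw is None else -((yaw-cy+90)%180-90 if abs(yaw-cy)<90 else yaw-cy)/90
    print('t',round(s['time'],2),'tcp',p.round(4),'yawY',round(cy,2),'open',round(s['opening'],4),'F',np.round(s['force'],1),'g',round(float(s['grasp_force']),1),'| shift',d.round(4),'spin',None if sp is None else round(sp,4))
if __name__=="__main__": go(*map(float,sys.argv[1:]))
E
python3 go.py .6 .03 .23 6.8
```

```text
t 0.73 tcp [ 0.2878 -0.3595  0.2309] yawY -48.86 open 0.0598 F [ 0.4 -0.9 -0.6] g 0.0 | shift [ 2.4568 -0.4397  0.0128] spin -0.6184
```

Call:
{"op": "jog_arm", "data": {"motion": [[[1, -0.18, 0], 0, 60], [[1, -0.18, 0], 0, 60], [[1, -0.18, 0], 0, 60], [[1, -0.18, 0], 0, 60], [[1, -0.18, 0], 0, 60], [[1, -0.18, 0], 0, 60]]}}

```text
time: 1.23
tcp_pos: [0.415, -0.2023, 0.2311]
tcp_rot: [[0.753, 0.658, 0.001], [0.658, -0.753, 0.002], [0.003, -0.001, -1.0]]
force: [-0.5, 0.7, -0.2]
opening: 0.0598
grasp_force: 0.0
```

Call:
{"op": "jog_arm", "data": {"motion": [[[1, -0.18, 0], -0.3, 60], [[1, -0.18, 0], -0.3, 60], [[1, -0.18, 0], -0.3, 60], [[1, -0.18, 0], -0.3, 60], [[1, -0.18, 0], -0.3, 60], [[1, -0.18, 0], -0.3, 60]]}}

```text
time: 1.73
tcp_pos: [0.5428, -0.0448, 0.2308]
tcp_rot: [[0.373, 0.928, 0.001], [0.928, -0.373, 0.002], [0.002, 0.0, -1.0]]
force: [-0.3, -0.1, -0.3]
opening: 0.0604
grasp_force: 0.0
```

```bash
python3 go.py .6 .03 .23 6.8
```

```text
t 1.73 tcp [ 0.5428 -0.0448  0.2308] yawY -21.91 open 0.0604 F [-0.3 -0.1 -0.3] g 0.0 | shift [0.4536 0.1259 0.0052] spin -0.319
```

Call:
{"op": "jog_arm", "data": {"motion": [[[0.45, 0.126, 0], -0.32, 60], [[0.45, 0.126, 0], -0.32, 60], [[0.45, 0.126, 0], -0.32, 60], [[0.45, 0.126, 0], -0.32, 60], [[0.45, 0.126, 0], -0.32, 60], [[0.45, 0.126, 0], -0.32, 60]]}}

```text
time: 2.23
tcp_pos: [0.5975, 0.0241, 0.2309]
tcp_rot: [[-0.111, 0.994, -0.001], [0.994, 0.111, -0.0], [-0.0, -0.001, -1.0]]
force: [0.1, 0.1, 1.2]
opening: 0.0601
grasp_force: 0.0
```

```bash
python3 - <<'E'
from h import *
from go import go
go(.6,.03,.23,6.8)
p=camera_params("wrist");R=cv2.Rodrigues(p['rvec'])[0];print("cam",(-R.T@p['tvec']).round(4),R[2].round(3))
W=load("wrist");im=get_image("wrist");cv2.imwrite("pics/w1.png",im);np.save("w1.npy",np.array(W,dtype=object),allow_pickle=True)
print(proj(W,[[.643,-.03,.071],[.628,.083,.071],[.635,.027,.071]]).round(1))
cv2.imwrite("pics/w1b.png",cv2.resize(im,None,fx=1.5,fy=1.5,interpolation=cv2.INTER_CUBIC))
E
```

```text
t 2.23 tcp [0.5975 0.0241 0.2309] yawY 6.36 open 0.0601 F [0.1 0.1 1.2] g 0.0 | shift [0.0281 0.0158 0.0043] spin -0.0048
cam [0.5909 0.0912 0.3734] [ 0.03  -0.265 -0.964]
[[286.7 234. ]
 [287.9 130.7]
 [286.9 184.4]]
```

View pics/w1b.png

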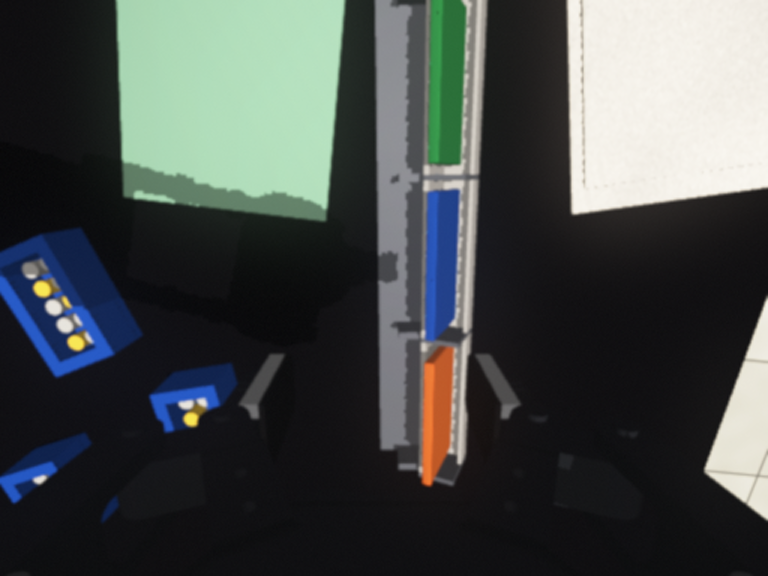

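The blue lid's upper edge spans about (428,190)–(428,338) at 1.5x in the middle bay, between green and orange. I'll compute from that, then move over it for a second wrist view.

```bash
python3 - <<'E'
from h import *
W=load("wrist");S=load("scene")
f=lambda u:(np.array(u)+.5)/1.5-.5
for n,u,z in(("near top",(428,191),.0677),("near bot",(427,338),.0677),("far top",(439,189),.071),("far bot",(435,335),.071),("gr near bot",(430,162),.0677),("or near top",(425,359),.0677),("or near bot",(425,485),.0677),("matL",(123,197),.004),("matR",(327,221),.004)):
    print(n,plane(W,f(u),z).round(4))
E
python3 go.py .635 .024 .20 6.8
```

```text
near top [0.6252 0.0859 0.0677]
near bot [ 0.6395 -0.0212  0.0677]
far top [0.6321 0.0881 0.071 ]
far bot [ 0.6446 -0.0169  0.071 ]
gr near bot [0.6239 0.105  0.0677]
or near top [ 0.6403 -0.0383  0.0677]
or near bot [ 0.6561 -0.1514  0.0677]
matL [0.3795 0.0521 0.004 ]
matR [0.5506 0.051  0.004 ]
t 2.28 tcp [0.5974 0.0239 0.231 ] yawY 6.33 open 0.06 F [-0.7  0.2  0.3] g 0.0 | shift [-0.0204  0.1869  0.1549] spin -0.0052
```

Call:
{"op": "jog_arm", "data": {"motion": [[[0.028, 0.207, 0.3], -0.01, 45], [[0.028, 0.207, 0.3], -0.01, 45], [[0.028, 0.207, 0.3], -0.01, 45], [[0.028, 0.207, 0.3], -0.01, 45], [[0.028, 0.207, 0.5], -0.01, 45], [[0.028, 0.207, 0.6], -0.01, 45], [[0.028, 0.207, 0.6], -0.01, 45], [[0.028, 0.207, 0.7], -0.01, 45], [[0.028, 0.207, 0.8], -0.01, 45], [[0.028, 0.207, 0.87], -0.01, 45], [[0.028, 0.207, 0.87], -0.01, 45], [[0.028, 0.207, 0.87], -0.01, 45]]}}

```text
time: 3.28
tcp_pos: [0.6384, 0.0348, 0.0585]
tcp_rot: [[-0.129, 0.992, 0.001], [0.992, 0.129, -0.0], [-0.0, 0.001, -1.0]]
force: [0.7, 0.1, 0.8]
opening: 0.0454
grasp_force: 0.0
```

```bash
python3 - <<'E'
from h import *
from go import go
go(.638,.034,.056,7.2)
a=get_image("wrist");b=get_image("side")
r=lambda i,x0,y0,x1,y1,w,h:cv2.resize(i[y0:y1,x0:x1],(w,h),interpolation=cv2.INTER_CUBIC)
cv2.imwrite("pics/g1.png",np.hstack([r(a,130,170,380,384,400,342),r(b,240,90,360,193,400,342)]))
E
```

```text
t 3.28 tcp [0.6384 0.0348 0.0585] yawY 7.44 open 0.0454 F [0.7 0.1 0.8] g 0.0 | shift [-0.0039 -0.0027  0.0123] spin 0.0027
```

View pics/g1.png

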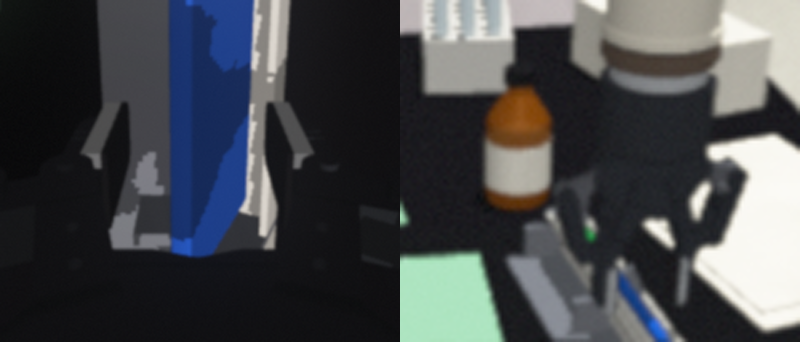

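The fingers straddle the blue lid's upper edge well centred, and the bottle is clear. Closing now.

Call:
{"op": "jog_arm", "data": {"motion": [[[0, -0.005, 0.007], 0, 25], [[0, -0.005, 0.007], 0, 16], [[0, -0.005, 0.007], 0, 10], [[0, -0.005, 0.007], 0, 0], [[0, -0.005, 0.007], 0, 0], [[0, -0.005, 0.007], 0, 0], [[0, -0.005, 0.007], 0, 0], [[0, -0.005, 0.007], 0, 0]]}}

```text
time: 4.05
tcp_pos: [0.6419, 0.0351, 0.0595]
tcp_rot: [[-0.13, 0.991, 0.011], [0.992, 0.13, -0.0], [-0.002, 0.011, -1.0]]
force: [5.9, 1.7, 5.6]
opening: 0.0079
grasp_force: 55.2
```

Call:
{"op": "jog_arm", "data": {"motion": [[[0, 0, -0.03], 0, 0], [[0, 0, -0.06], 0, 0], [[0, 0, -0.1], 0, 0], [[0, 0, -0.15], 0, 0], [[0, 0, -0.2], 0, 0]]}}

```text
time: 4.47
tcp_pos: [0.6367, 0.0351, 0.0964]
tcp_rot: [[-0.13, 0.991, -0.001], [0.991, 0.13, 0.0], [0.0, -0.001, -1.0]]
force: [0.3, 0.0, 0.4]
opening: 0.0064
grasp_force: 57.7
```

Call:
{"op": "jog_arm", "data": {"motion": [[[0, 0, -0.1], 0, 0], [[0, 0, -0.2], 0, 0], [[0, 0, -0.3], 0, 0], [[0, 0, -0.35], 0, 0], [[0, 0, -0.35], 0, 0]]}}

```text
time: 4.88
tcp_pos: [0.6388, 0.0348, 0.1693]
tcp_rot: [[-0.13, 0.991, 0.005], [0.991, 0.13, -0.001], [-0.001, 0.005, -1.0]]
force: [0.6, 0.1, -0.9]
opening: 0.0061
grasp_force: 57.7
```

```bash
python3 - <<'E'
from h import *
from go import go
go(.5,.14,.14,0)
a=get_image("wrist");b=get_image("side")
r=lambda i,x0,y0,x1,y1,w,h:cv2.resize(i[y0:y1,x0:x1],(w,h),interpolation=cv2.INTER_CUBIC)
cv2.imwrite("pics/g2.png",np.hstack([r(a,130,170,380,384,400,342),r(b,230,70,370,190,400,342)]))
E
```

```text
t 4.88 tcp [0.6388 0.0348 0.1693] yawY 7.49 open 0.0061 F [ 0.6  0.1 -0.9] g 57.7 | shift [ 0.6121 -0.62    0.1424] spin 0.0832
```

View pics/g2.png

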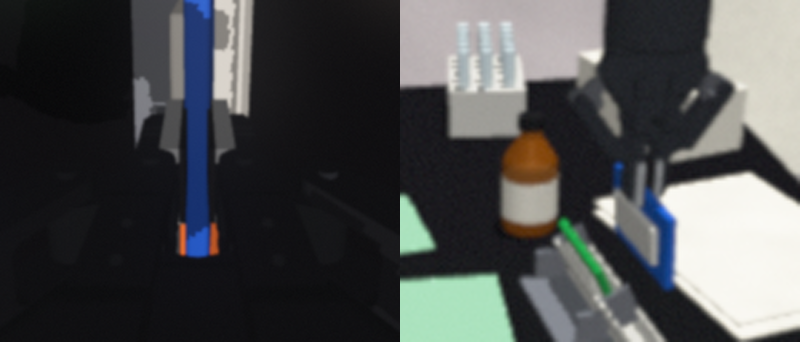

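Lid held by its upper edge, hanging upright, with the white plug on the robot side; orange and green are still in the rack. I'll carry it to the mat.

Call:
{"op": "jog_arm", "data": {"motion": [[[0.06, -0.06, 0], 0.01, 0], [[0.15, -0.15, 0], 0.02, 0], [[0.25, -0.25, 0], 0.03, 0], [[0.35, -0.36, 0], 0.04, 0], [[0.45, -0.46, 0], 0.06, 0], [[0.53, -0.55, 0], 0.07, 0], [[0.58, -0.61, 0.1], 0.08, 0], [[0.605, -0.635, 0.25], 0.083, 0], [[0.605, -0.635, 0.35], 0.083, 0], [[0.605, -0.635, 0.4], 0.083, 0], [[0.605, -0.635, 0.4], 0.083, 0], [[0.605, -0.635, 0.4], 0.083, 0]]}}

```text
time: 5.98
tcp_pos: [0.4952, 0.1382, 0.0853]
tcp_rot: [[0.0, 1.0, -0.002], [1.0, -0.0, -0.0], [-0.0, -0.002, -1.0]]
force: [0.1, 0.1, -0.1]
opening: 0.0065
grasp_force: 59.1
```

```bash
python3 - <<'E'
from h import *
from go import go
go(.497,.139,.055,0)
D=load("side");S=load("scene")
b=get_image("side");a=get_image("scene")
p=env.observe()['tcp_pos']
print("side tcp px",proj(D,p),"scene",proj(S,p), "mat ctr side",proj(D,[p[0],p[1],.004]))
u,v=proj(D,p)[0].astype(int);r=b[v-50:v+50,u-65:u+65]
u2,v2=proj(S,p)[0].astype(int);r2=a[v2-50:v2+50,u2-65:u2+65];print(u-65,v-50,u2-65,v2-50)
cv2.imwrite("pics/m1.png",np.hstack([cv2.resize(k,(390,300),interpolation=cv2.INTER_CUBIC) for k in(r,r2)]))
E
```

```text
t 5.98 tcp [0.4952 0.1382 0.0853] yawY -0.01 open 0.0065 F [ 0.1  0.1 -0.1] g 59.1 | shift [0.0039 0.0094 0.1517] spin -0.0001
side tcp px [[247.31094063 155.8741677 ]] scene [[288.43843711 176.95243087]] mat ctr side [[248.01854131 183.65499131]]
182 105 223 126
```

View pics/m1.png

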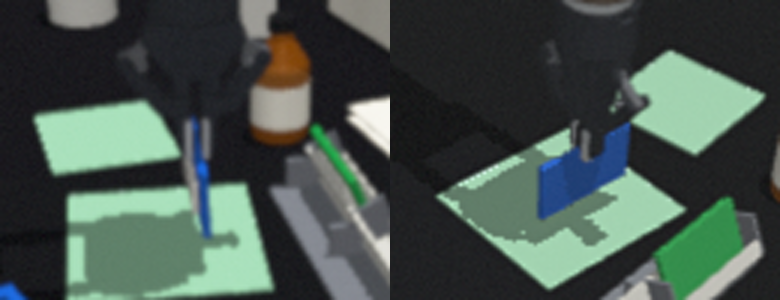

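The lid hangs above the mat, leaning slightly with its bottom away from the robot. Lowering to touch.

Call:
{"op": "jog_arm", "data": {"motion": [[[0, 0, 0.05], 0, 0], [[0, 0, 0.1], 0, 0], [[0, 0, 0.13], 0, 0], [[0, 0, 0.15], 0, 0], [[0, 0, 0.16], 0, 0], [[0, 0, 0.16], 0, 0]]}}

```text
time: 6.58
tcp_pos: [0.495, 0.1384, 0.0532]
tcp_rot: [[-0.0, 1.0, -0.001], [1.0, 0.0, -0.0], [-0.0, -0.001, -1.0]]
force: [0.0, -0.8, -1.5]
opening: 0.006
grasp_force: 59.2
```

Call:
{"op": "jog_arm", "data": {"motion": [[[0, 0, 0.01], 0, 0], [[0, 0, 0.015], 0, 0], [[0, 0, 0.02], 0, 0], [[0, 0, 0.02], 0, 0]]}}

```text
time: 6.92
tcp_pos: [0.4974, 0.1385, 0.0519]
tcp_rot: [[-0.0, 1.0, 0.004], [1.0, 0.0, 0.0], [0.0, 0.004, -1.0]]
force: [-0.7, -0.6, 6.8]
opening: 0.0064
grasp_force: 60.7
```

Contact at TCP z≈0.052, so the lower edge is on the mat. Now I'll open slightly while sweeping towards the robot, tipping the lid plug-down with the far finger.

Call:
{"op": "jog_arm", "data": {"motion": [[[0, 0, -0.005], 0, 12], [[0, -0.02, -0.005], 0, 18], [[0, -0.05, -0.005], 0, 24], [[0, -0.07, -0.005], 0, 30], [[0, -0.1, -0.005], 0, 30], [[0, -0.13, -0.005], 0, 30], [[0, -0.16, -0.005], 0, 30], [[0, -0.19, -0.005], 0, 30], [[0, -0.22, -0.005], 0, 30], [[0, -0.25, -0.005], 0, 30], [[0, -0.28, -0.005], 0, 30], [[0, -0.31, -0.005], 0, 30], [[0, -0.31, -0.005], 0, 30]]}}

```text
time: 8.0
tcp_pos: [0.4321, 0.1385, 0.0506]
tcp_rot: [[-0.0, 1.0, -0.001], [1.0, 0.0, -0.0], [-0.0, -0.001, -1.0]]
force: [0.8, 0.5, -0.1]
opening: 0.0301
grasp_force: 0.0
```

```bash
python3 - <<'E'
from h import *
from go import go
go(.465,.139,.055,0)
b=get_image("side");a=get_image("scene");r=b[115:215,182:312];r2=a[130:230,223:353]
cv2.imwrite("pics/m2.png",np.hstack([cv2.resize(k,(390,300),interpolation=cv2.INTER_CUBIC) for k in(r,r2)]))
E
```

```text
t 8.0 tcp [0.4321 0.1385 0.0506] yawY 0.03 open 0.0301 F [ 0.8  0.5 -0.1] g 0.0 | shift [ 0.0024  0.1645 -0.0221] spin 0.0003
```

View pics/m2.png

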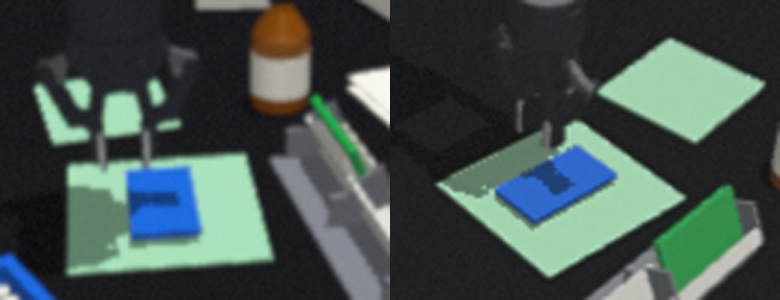

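The lid lies flat on the mat, blue side up, near the centre. Side-crop corners are (127,171), (189,168), (201,232), (131,238). Measuring its position.

```bash
python3 - <<'E'
from h import *
S,D=load("scene"),load("side")
A=(np.array([(131,236),(127,171),(189,168),(201,231)])+.5)/3-.5+[182,115]
B=(np.array([(107,189),(189,147),(226,174),(142,214)])+.5)/3-.5+[223,130]
P=np.array([plane(D,u,.018) for u in A]);Q=np.array([plane(S,u,.018) for u in B])
print(P.round(4),Q.round(4),P.mean(0),Q.mean(0))
for a,b in zip(A,B):print("tri",tri((D,S),(a,b)))
L=np.array([(-30,-55),(-30,55),(30,55),(30,-55)])/1000
def f(p):
    c,s=np.cos(p[2]),np.sin(p[2]);X=np.c_[L@np.array([[c,s],[-s,c]])+p[:2],np.full(4,.018)]
    return np.r_[(proj(D,X)-A).ravel(),(proj(S,X)-B).ravel()]
r=least_squares(f,[.465,.139,0]);print(r.x[:2],np.degrees(r.x[2]),np.abs(r.fun).max())
E
```

```text
[[0.4337 0.0769 0.018 ]
 [0.4356 0.1876 0.018 ]
 [0.4927 0.1852 0.018 ]
 [0.4924 0.0766 0.018 ]] [[0.4346 0.0816 0.018 ]
 [0.4367 0.1886 0.018 ]
 [0.4912 0.1882 0.018 ]
 [0.4837 0.084  0.018 ]] [0.46360923 0.13159499 0.018     ] [0.46153448 0.1355994  0.018     ]
tri (array([0.43343152, 0.08246635, 0.01531144]), np.float64(0.38048889542810116))
tri (array([0.43567941, 0.18959888, 0.01688384]), np.float64(0.003641188519708294))
tri (array([0.49236309, 0.18692812, 0.01802093]), np.float64(0.3655825896905469))
tri (array([0.49087126, 0.07684377, 0.02136958]), np.float64(1.4653731146678695))
[0.46311534 0.13401782] -1.0688836462898632 2.32845827102679
```

The lid is at ≈(0.463,0.135), yaw ≈ -1°, within about 5 mm of the mat centre. Rising above it and looking with the wrist camera before regrasping.

Call:
{"op": "jog_arm", "data": {"motion": [[[0, 0, -0.15], 0, 40], [[0, 0, -0.3], 0, 60], [[0, 0.05, -0.45], 0, 85], [[-0.01, 0.15, -0.5], 0, 85], [[-0.01, 0.155, -0.5], 0, 85], [[-0.01, 0.155, -0.5], 0, 85], [[-0.01, 0.155, -0.5], 0, 85]]}}

```text
time: 8.68
tcp_pos: [0.4635, 0.1364, 0.1498]
tcp_rot: [[-0.0, 1.0, -0.002], [1.0, 0.0, -0.0], [-0.0, -0.002, -1.0]]
force: [0.3, 0.0, -0.4]
opening: 0.0848
grasp_force: 0.0
```

```bash
python3 - <<'E'
from h import *
from go import go
go(.463,.135,.01,0)
W=load("wrist");im=get_image("wrist")
L=np.array([(-30,-55),(-30,55),(30,55),(30,-55)])/1000+[.463,.135]
q=proj(W,np.c_[L,np.full(4,.018)]);print(q.round(1))
hsv=cv2.cvtColor(im,cv2.COLOR_BGR2HSV);m=cv2.inRange(hsv,(105,120,40),(125,255,255))
n,l,st,ce=cv2.connectedComponentsWithStats(m);c=q.mean(0)
for i in range(1,n):
    if st[i,4]>300:print(st[i],ce[i].round(1))
i=max((i for i in range(1,n)),key=lambda i:st[i,4]-20*np.hypot(*(ce[i]-c)))
cn=max(cv2.findContours((l==i).astype('uint8'),0,2)[0],key=cv2.contourArea)
r=cv2.approxPolyDP(cn,6,True)[:,0];print(r.tolist())
P=np.array([plane(W,u,.018) for u in r]);print(P.round(4))
cv2.imwrite("pics/w2.png",cv2.resize(im,None,fx=1.5,fy=1.5))
E
```

```text
t 8.68 tcp [0.4635 0.1364 0.1498] yawY 0.0 open 0.0848 F [ 0.3  0.  -0.4] g 0.0 | shift [-0.007  -0.0009  0.699 ] spin 0.0
[[222.7 242.5]
 [219.3 133.8]
 [283.6 133.8]
 [280.7 242.5]]
[ 221  133   63  108 6473] [252.1 185.6]
[152 302  32  40 495] [166.8 322.1]
[[223, 133], [224, 239], [279, 240], [283, 134]]
[[0.4364 0.1907 0.018 ]
 [0.4345 0.0839 0.018 ]
 [0.4912 0.0828 0.018 ]
 [0.4924 0.1898 0.018 ]]
```

View pics/w2.png

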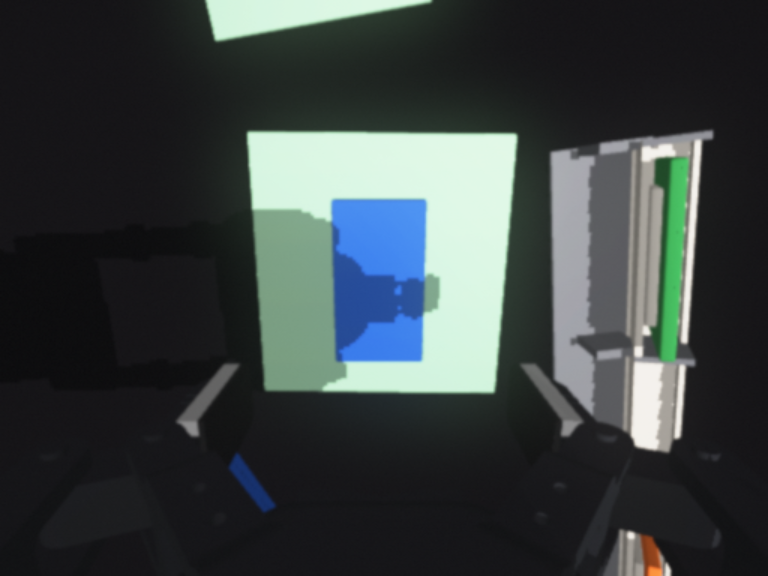

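The wrist view shows the lid squarely inside the mat at (0.4636,0.137), yaw ≈0, with the gripper right above it (lid corners ≈(332,199)–(424,361) at 1.5x). Descending open, then closing across the 60 mm side.

Call:
{"op": "jog_arm", "data": {"motion": [[[0, 0, 0.15], 0, 85], [[0, 0, 0.3], 0, 85], [[0, 0, 0.45], 0, 85], [[0, 0, 0.57], 0, 85], [[0, 0, 0.65], 0, 85], [[0, 0, 0.7], 0, 85], [[0, 0, 0.735], 0, 85], [[0, 0, 0.735], 0, 85], [[0, 0, 0.735], 0, 85]]}}

```text
time: 9.48
tcp_pos: [0.4646, 0.1365, 0.0042]
tcp_rot: [[-0.0, 1.0, 0.0], [1.0, 0.0, 0.0], [0.0, 0.0, -1.0]]
force: [0.4, 0.0, -0.1]
opening: 0.0849
grasp_force: 0.0
```

Call:
{"op": "jog_arm", "data": {"motion": [[[0, 0, 0], 0, 75], [[0, 0, 0], 0, 68], [[0, 0, 0], 0, 62], [[0, 0, 0], 0, 55], [[0, 0, 0], 0, 45], [[0, 0, 0], 0, 40], [[0, 0, 0], 0, 40], [[0, 0, 0], 0, 40]]}}

```text
time: 10.15
tcp_pos: [0.4655, 0.1365, 0.0052]
tcp_rot: [[-0.0, 1.0, 0.002], [1.0, 0.0, 0.0], [0.0, 0.002, -1.0]]
force: [-1.6, -0.9, 6.8]
opening: 0.0579
grasp_force: 64.8
```

Gripped at 58 mm with 65 N. Lifting, then carrying to just past the cooler so the wrist camera can measure it.

Call:
{"op": "jog_arm", "data": {"motion": [[[0, 0, -0.08], 0, 40], [[0, 0, -0.2], 0, 40], [[0, 0, -0.35], 0, 40], [[-0.03, 0, -0.5], 0, 40], [[-0.1, 0, -0.65], 0, 40], [[-0.22, 0, -0.75], 0, 40], [[-0.36, 0, -0.8], 0, 40], [[-0.52, 0, -0.8], 0, 40], [[-0.68, 0, -0.8], 0, 40], [[-0.84, 0, -0.8], 0, 40], [[-1, 0, -0.8], 0, 40]]}}

```text
time: 11.07
tcp_pos: [0.4643, -0.065, 0.1643]
tcp_rot: [[-0.0, 1.0, 0.001], [1.0, 0.0, -0.0], [-0.0, 0.001, -1.0]]
force: [0.1, -0.4, -0.4]
opening: 0.058
grasp_force: 64.9
```

Call:
{"op": "jog_arm", "data": {"motion": [[[-0.16, 0, 0], 0, 40], [[-0.32, 0, 0], 0, 40], [[-0.48, 0, 0], 0, 40], [[-0.64, 0, 0], 0, 40], [[-0.8, 0, 0], 0, 40], [[-0.92, 0, 0], 0, 40], [[-0.95, 0, 0], 0, 40], [[-0.95, 0, 0], 0, 40]]}}

```text
time: 11.73
tcp_pos: [0.4644, -0.2551, 0.164]
tcp_rot: [[0.002, 1.0, 0.0], [1.0, -0.002, -0.0], [-0.0, 0.0, -1.0]]
force: [-0.2, -0.4, -0.9]
opening: 0.0582
grasp_force: 64.9
```

```bash
cat > w.py <<'E'
from h import *
from go import go
go(.4585,-.1488,.1,16)
W=load("wrist");im=get_image("wrist");cv2.imwrite("pics/w3.png",im)
L=np.array([(-28,-53),(-28,53),(28,53),(28,-53)])/1000;th=np.radians(16);c,s=np.cos(th),np.sin(th)
q=proj(W,np.c_[L@np.array([[c,s],[-s,c]])+[.4585,-.1488],np.full(4,.045)]);print("pred",q.round(1).tolist())
hsv=cv2.cvtColor(im,cv2.COLOR_BGR2HSV);m=cv2.inRange(hsv,(105,120,40),(125,255,255))
n,l,st,ce=cv2.connectedComponentsWithStats(m)
for i in range(1,n):
    if st[i,4]>150:
        cn=max(cv2.findContours((l==i).astype('uint8'),0,2)[0],key=cv2.contourArea)
        V=hsv[...,2][l==i]
        print(st[i].tolist(),ce[i].round(0).tolist(),np.percentile(V,[10,50,90]),cv2.approxPolyDP(cn,4,True)[:,0].tolist())
E
python3 w.py
```

```text
t 11.73 tcp [ 0.4644 -0.2551  0.164 ] yawY -0.13 open 0.0582 F [-0.2 -0.4 -0.9] g 64.9 | shift [ 0.5314 -0.0306  0.3201] spin -0.1793
pred [[231.3, 141.4], [191.9, 12.4], [259.1, -10.0], [291.9, 123.4]]
[92, 0, 61, 21, 715] [121.0, 7.0] [111. 151. 153.] [[92, 1], [122, 20], [152, 0]]
[183, 0, 161, 341, 21001] [253.0, 231.0] [ 97. 232. 237.] [[225, 0], [191, 14], [228, 136], [194, 139], [185, 150], [197, 328], [226, 326], [269, 340], [296, 339], [310, 329], [316, 311], [312, 295], [322, 307], [321, 256], [314, 235], [332, 232], [342, 201], [342, 175], [329, 147], [313, 132], [253, 138], [293, 124], [263, 0], [292, 123], [242, 139], [230, 137], [193, 17]]
[209, 10, 69, 117, 1115] [242.0, 53.0] [185. 230. 253.] [[250, 10], [209, 24], [240, 126], [245, 125], [240, 125], [235, 109], [239, 105], [232, 98], [218, 51], [223, 50], [214, 35], [220, 26], [231, 29], [241, 19], [253, 28], [256, 61], [264, 67], [261, 80], [269, 88], [266, 100], [274, 109], [270, 117], [277, 115]]
[43, 111, 129, 129, 5632] [112.0, 175.0] [169. 198. 232.] [[93, 111], [43, 140], [110, 239], [158, 216], [171, 201], [120, 113]]
```

The predicted cooler corners match the wrist view to within about 2 px, but the picture cuts one side off. I'll back off a little for a full view.

Call:
{"op": "jog_arm", "data": {"motion": [[[-0.08, 0, -0.08], 0, 40], [[-0.18, 0, -0.18], 0, 40], [[-0.25, 0, -0.25], 0, 40], [[-0.25, 0, -0.25], 0, 40], [[-0.25, 0, -0.25], 0, 40]]}}

```text
time: 12.2
tcp_pos: [0.4651, -0.3027, 0.2144]
tcp_rot: [[-0.001, 1.0, 0.001], [1.0, 0.001, -0.0], [-0.0, 0.001, -1.0]]
force: [0.6, 0.4, -1.0]
opening: 0.0576
grasp_force: 64.9
```

```bash
python3 w.py; python3 - <<'E'
from h import *
S=load("scene");print("flask base approx",plane(S,(157,310),0))
E
```

```text
t 12.2 tcp [ 0.4651 -0.3027  0.2144] yawY 0.04 open 0.0576 F [ 0.6  0.4 -1. ] g 64.9 | shift [ 0.7696 -0.0329  0.5719] spin -0.1773
pred [[233.1, 90.1], [199.6, -26.7], [257.8, -46.4], [286.3, 73.9]]
[207, 0, 81, 95, 443] [253.0, 66.0] [166. 216. 253.] [[207, 0], [232, 90], [237, 94], [282, 80], [287, 70], [270, 1], [287, 73], [235, 91]]
[253, 0, 21, 67, 216] [264.0, 33.0] [218.  234.5 252. ] [[253, 0], [272, 66]]
[68, 62, 111, 120, 3755] [120.0, 107.0] [180. 226. 245.] [[113, 62], [68, 90], [125, 181], [178, 152], [133, 69]]
[186, 126, 155, 216, 19374] [249.0, 236.0] [111. 246. 249.] [[201, 139], [186, 149], [197, 325], [231, 327], [272, 341], [306, 336], [315, 314], [312, 292], [320, 307], [324, 299], [316, 233], [323, 233], [315, 222], [311, 239], [302, 231], [288, 231], [275, 205], [242, 171], [193, 149], [317, 148], [317, 191], [340, 175], [332, 153], [313, 134], [290, 126], [255, 127]]
flask base approx [ 0.59124716 -0.3562694   0.        ]
```

Near rim corners are seen at (232,90) and (287,73) against predicted (233,90) and (286,74), so the cooler pose is confirmed to about 1 mm. Going above it.

Call:
{"op": "jog_arm", "data": {"motion": [[[0.08, -0.004, 0.04], -0.02, 40], [[0.2, -0.01, 0.1], -0.05, 40], [[0.35, -0.02, 0.2], -0.09, 40], [[0.5, -0.025, 0.3], -0.13, 40], [[0.65, -0.03, 0.4], -0.16, 40], [[0.74, -0.033, 0.5], -0.178, 40], [[0.769, -0.033, 0.58], -0.178, 40], [[0.769, -0.033, 0.62], -0.178, 40], [[0.769, -0.033, 0.62], -0.178, 40], [[0.769, -0.033, 0.62], -0.178, 40], [[0.769, -0.033, 0.62], -0.178, 40]]}}

```text
time: 13.17
tcp_pos: [0.4586, -0.1505, 0.0909]
tcp_rot: [[-0.276, 0.961, 0.001], [0.961, 0.276, -0.001], [-0.001, 0.001, -1.0]]
force: [0.5, -0.3, -1.4]
opening: 0.0579
grasp_force: 64.8
```

```bash
python3 - <<'E'
from h import *
from go import go
go(.4585,-.1488,.045,16)
# lid check from side/scene: expected top-corner pixels vs blue outline
T=env.observe();p=T['tcp_pos'];zt=p[2]-.0052+.018
th=np.radians(16);c,s=np.cos(th),np.sin(th)
L=np.array([(-30,-55),(-30,55),(30,55),(30,-55)])/1000
X=np.c_[L@np.array([[c,s],[-s,c]])+p[:2],np.full(4,zt)]
for n in("side","scene"):
    C=load(n);q=proj(C,X);im=get_image(n);cv2.imwrite(f"pics/{n}9.png",im)
    hsv=cv2.cvtColor(im,cv2.COLOR_BGR2HSV);m=cv2.inRange(hsv,(105,120,90),(125,255,255))
    k,l,st,ce=cv2.connectedComponentsWithStats(m);u=q.mean(0)
    print(n,q.round(1).tolist())
    for i in range(1,k):
        if st[i,4]>60 and np.hypot(*(ce[i]-u))<45:
            cn=max(cv2.findContours((l==i).astype('uint8'),0,2)[0],key=cv2.contourArea);print(st[i].tolist(),cv2.approxPolyDP(cn,2,True)[:,0].tolist())
E
```

```text
t 13.17 tcp [ 0.4586 -0.1505  0.0909] yawY 16.0 open 0.0579 F [ 0.5 -0.3 -1.4] g 64.8 | shift [0.0087 0.0015 0.2293] spin 0.0
side [[237.6, 241.4], [217.9, 207.6], [246.4, 200.7], [269.4, 232.6]]
[222, 202, 49, 80, 2379] [[246, 202], [231, 205], [230, 229], [222, 231], [223, 248], [240, 281], [267, 273], [267, 254], [257, 240], [270, 233]]
scene [[171.2, 216.8], [199.4, 193.2], [217.4, 201.9], [189.6, 226.7]]
[205, 173, 17, 23, 185] [[207, 173], [205, 178], [214, 182], [211, 187], [217, 188], [217, 195], [221, 190], [221, 177]]
[171, 192, 47, 62, 1312] [[189, 192], [189, 202], [171, 218], [183, 225], [175, 233], [177, 244], [193, 253], [217, 230], [217, 218], [207, 216], [205, 220], [209, 222], [194, 236], [185, 236], [183, 234], [200, 219], [199, 206]]
```

Lid corners match expectation within about 1 px in both views. Descending slowly.

Call:
{"op": "jog_arm", "data": {"motion": [[[0.005, 0.001, 0.05], 0, 40], [[0.009, 0.001, 0.1], 0, 40], [[0.009, 0.001, 0.15], 0, 40], [[0.009, 0.001, 0.19], 0, 40], [[0.009, 0.001, 0.21], 0, 40], [[0.009, 0.001, 0.22], 0, 40], [[0.009, 0.001, 0.225], 0, 40], [[0.009, 0.001, 0.23], 0, 40], [[0.009, 0.001, 0.235], 0, 40], [[0.009, 0.001, 0.235], 0, 40]]}}

```text
time: 14.1
tcp_pos: [0.4578, -0.1481, 0.0431]
tcp_rot: [[-0.276, 0.961, 0.0], [0.961, 0.276, -0.0], [-0.0, 0.0, -1.0]]
force: [0.2, -0.3, -1.0]
opening: 0.0581
grasp_force: 64.9
```

Call:
{"op": "jog_arm", "data": {"motion": [[[0, 0, 0.005], 0, 40], [[0, 0, 0.01], 0, 40], [[0, 0, 0.013], 0, 40], [[0, 0, 0.016], 0, 40], [[0, 0, 0.016], 0, 40]]}}

```text
time: 14.52
tcp_pos: [0.4577, -0.1481, 0.0403]
tcp_rot: [[-0.276, 0.961, -0.0], [0.961, 0.276, 0.0], [0.0, -0.0, -1.0]]
force: [-3.0, 1.3, 4.5]
opening: 0.058
grasp_force: 65.4
```

Call:
{"op": "jog_arm", "data": {"motion": [[[0, 0, 0.005], 0, 40], [[0, 0, 0.01], 0, 40], [[0, 0, 0.01], 0, 40]]}}

```text
time: 14.77
tcp_pos: [0.4578, -0.148, 0.0401]
tcp_rot: [[-0.276, 0.961, -0.001], [0.961, 0.276, 0.001], [0.001, -0.001, -1.0]]
force: [-11.1, 4.7, 24.4]
opening: 0.0576
grasp_force: 67.4
```

It meets stiff contact at exactly home height. Releasing the pressure, opening and rising.

Call:
{"op": "jog_arm", "data": {"motion": [[[0, 0, -0.006], 0, 40], [[0, 0, -0.01], 0, 59], [[0, 0, -0.01], 0, 66], [[0, 0, -0.01], 0, 75], [[0, 0, -0.01], 0, 85], [[0, 0, -0.01], 0, 85], [[0, 0, -0.01], 0, 85]]}}

```text
time: 15.35
tcp_pos: [0.4576, -0.148, 0.0395]
tcp_rot: [[-0.276, 0.961, -0.0], [0.961, 0.276, 0.0], [0.0, -0.0, -1.0]]
force: [0.9, 0.4, 0.8]
opening: 0.0848
grasp_force: 0.0
```

Call:
{"op": "jog_arm", "data": {"motion": [[[0, 0, -0.05], 0, 85], [[0, 0, -0.15], 0, 85], [[0, 0, -0.3], 0, 85], [[0, 0, -0.45], 0, 85], [[0, 0, -0.6], 0, 85], [[0, 0, -0.6], 0, 85], [[0, 0, -0.6], 0, 85]]}}

```text
time: 15.93
tcp_pos: [0.4591, -0.1489, 0.1625]
tcp_rot: [[-0.276, 0.961, 0.005], [0.961, 0.276, -0.003], [-0.004, 0.004, -1.0]]
force: [-1.1, -0.1, -1.0]
opening: 0.085
grasp_force: 0.0
```

```bash
python3 - <<'E'
from h import *
from go import go
go(.4585,-.1488,.1,16)
L=np.array([(-30,-55),(-30,55),(30,55),(30,-55)])/1000
def corners(p,z):
    c,s=np.cos(p[2]),np.sin(p[2]);return np.c_[L@np.array([[c,s],[-s,c]])+p[:2],np.full(4,z)]
for n in("side","scene","wrist"):
    C=load(n);im=get_image(n);cv2.imwrite(f"pics/{n}10.png",im)
    q=proj(C,corners((.4582,-.1484,np.radians(16)),.053));u=q.mean(0)
    print(n,"pred",q.round(1).tolist())
    hsv=cv2.cvtColor(im,cv2.COLOR_BGR2HSV)
    m=cv2.inRange(hsv,(105,120,90),(125,255,255))
    k,l,st,ce=cv2.connectedComponentsWithStats(m)
    i=l[int(u[1]),int(u[0])]
    cn=max(cv2.findContours((l==i).astype('uint8'),0,2)[0],key=cv2.contourArea);print(st[i].tolist(),cv2.approxPolyDP(cn,2.5,True)[:,0].tolist())
# orange/green lids, before vs after, scene view
for f in("pics/scene0.png","pics/scene10.png","pics/side0.png","pics/side10.png"):
    h=cv2.cvtColor(cv2.imread(f),cv2.COLOR_BGR2HSV)
    for nm,lo,hi,(x0,y0,x1,y1) in(("or",(5,150,120),(18,255,255),(235,180,360,300)),("gr",(60,120,60),(80,255,255),(270,140,345,240))):
        mm=cv2.inRange(h,lo,hi)[y0:y1,x0:x1];M=cv2.moments(mm,True);print(f,nm,M['m00'],[round(M[k]/max(M['m00'],1),1) for k in('m10','m01')])
a,b=cv2.imread("pics/scene0.png"),cv2.imread("pics/scene10.png")
for nm,(x0,y0,x1,y1) in(("bottle",(345,150,380,200)),("flask",(135,265,180,320))):print(nm,"diff",np.abs(a[y0:y1,x0:x1].astype(int)-b[y0:y1,x0:x1]).mean().round(2))
E
```

```text
t 15.93 tcp [ 0.4591 -0.1489  0.1625] yawY 16.03 open 0.085 F [-1.1 -0.1 -1. ] g 0.0 | shift [ 0.0025 -0.004   0.3123] spin 0.0004
side pred [[238.4, 262.3], [219.3, 227.4], [246.7, 220.3], [268.7, 253.3]]
[221, 221, 49, 61, 2022] [[248, 221], [221, 228], [223, 248], [240, 281], [267, 273], [269, 253]]
scene pred [[174.1, 230.7], [201.3, 207.0], [218.8, 215.8], [191.9, 240.6]]
[174, 177, 48, 77, 1800] [[221, 177], [206, 197], [196, 193], [202, 186], [200, 179], [188, 193], [189, 205], [199, 209], [174, 232], [177, 244], [192, 253], [217, 230], [218, 216], [207, 209], [221, 190]]
wrist pred [[221.1, 253.1], [217.3, 134.6], [288.2, 134.6], [284.4, 253.1]]
[218, 125, 85, 144, 6093] [[269, 125], [252, 126], [245, 130], [246, 133], [218, 136], [221, 253], [253, 268], [272, 266], [286, 256], [298, 227], [296, 201], [302, 169], [300, 152], [290, 134]]
pics/scene0.png or 798.0 [27.2, 80.7]
pics/scene0.png gr 544.0 [56.0, 68.2]
pics/scene10.png or 799.0 [27.3, 80.7]
pics/scene10.png gr 548.0 [56.0, 68.2]
pics/side0.png or 195.0 [99.7, 34.5]
pics/side0.png gr 92.0 [22.6, 16.3]
pics/side10.png or 195.0 [99.8, 34.6]
pics/side10.png gr 100.0 [23.4, 17.5]
bottle diff 1.52
flask diff 1.28
```

The lid matches the fully seated pose to about 1–2 px in all three views (riding on the rim would show as about 3 px higher). The orange and green lids, bottle and flask are unmoved. Handing in.

```bash
python3 -c "
from rig import order
print(order.hand_in())"
```

```text
the job is handed in; nothing more can be done
None
```

The job is handed in after about 16 s of robot time: the blue lid was laid plug-down mid-mat and released, then regrasped and fully seated on the farthest cooler; the other lids, bottle and flask were unmoved.

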